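Post a carton of broken slides into the glass bin

TASK

The small white-and-green carton on the steel loading tray of the yellow glass bin is full of broken slides and its bottom is weak, so do not pick it up or squeeze it: push it gently along the tray with your fingertips, end first, against the swinging steel flap and on through the doorway until it slides down inside the bin. Take your fingers out of the doorway so that the flap falls fully shut behind the carton, and leave everything else on the worktop where it is.

Things in the scene. Friction and masses are not known exactly. Their poses are not given: they have to be found in the camera images.
- glass_bin: bench-top broken-glass bin, fixed; yellow body 124 mm wide, 165 mm deep, red lid, top 146 mm above the worktop; place and heading vary. Origin: on the worktop under the doorway; x points into the bin (the way the carton goes, roughly the robot's left), y across, z up. The bin's face, lintel and lid edge begin at x = -11 mm
- doorway (a point): middle of the doorway's lower edge, at tray height: x = 0, y = 0, z = 66 mm of the bin, same axes. The doorway is 72 mm wide (y -36 to 36 mm) and 56 mm high, up to 122 mm above the worktop
- tray_front (a point): middle of the near edge of the level steel loading tray, on its top, 66 mm above the worktop, x = -176 mm of the bin, same axes. The tray is 170 mm wide, only worktop before it. Its sides stand 22 mm high: parallel at y = +-83 mm as far as x = -92 mm, then converging to the doorway's edges at x = -8 mm; a carton pushed along them is centred
- sill (a point): middle of the tray's inner end, x = 12 mm, z = 66 mm of the bin. Behind it a slippery steel slide falls at 24 degrees to the back wall at x = 150 mm: a carton whose middle is over 5 mm past the sill tips (its rear end rises up to 17 mm) and slides in by its own weight
- flap (a joint): steel flap with a red patch that fills the doorway, 68 mm wide, 53 mm long, 60 g, hung from a rod 122 mm above the worktop at x = 0 of the bin; swings freely inward only: 0 = hanging shut, positive = lower edge swung into the bin, up to 1.45 rad; falls shut by its weight, in under a second
- flap_edge (a point): middle of the flap's lower edge; 69 mm above the worktop when shut
- carton_center (a point): small white carton with green print, 55x82x33 mm, about 0.16 kg, loose on the loading tray. Point: its centre (16.5 mm above its underside). Axes: x across the 55 mm, y along the 82 mm, z up. It starts with its middle about 105 to 122 mm before the doorway, up to 25 mm to either side, its long side turned up to 0.35 rad from the bin's x axis (y axis pointing to -x of the bin)
- white_jar: white plastic bottle with screw cap, 48 mm across, 65 mm tall; not part of the job. Origin: centre of its underside
- dropper_bottle: small dropper bottle with black bulb, 25 mm across, 70 mm tall, near the microscope; not part of the job. Origin: centre of its underside
- oil_bottle: tiny white bottle with black cap, 22 mm across, 48 mm tall, near the microscope; not part of the job. Origin: centre of its underside
- lens_tissue: flat booklet of lens tissue, 66x90x6 mm, on the worktop to the right; not part of the job. Origin: centre of its underside
- forceps: steel forceps lying flat, 125 mm long, 10 mm high, on the worktop to the right; not part of the job. Origin: centre of the underside

How it is judged:
On the way, in this order (a step that is already met when the one before it is completed fails the run):
1. the carton, still on the tray, has pushed the flap open and stands in the doorway (value of joint flap above 0.5 rad and x of carton_center in the frame of glass_bin between -0.035 and 0.03 m), for 0.05 s.
2. the carton has gone in past the sill (x of carton_center in the frame of glass_bin above 0.075 m), for 0.1 s.
At the end, for the whole second after the job is handed in: the carton lies at rest down on the slide inside the bin (its centre at least 75 mm behind the doorway and under 70 mm above the worktop), and the flap hangs shut (within 0.06 rad) and still (x of carton_center in the frame of glass_bin above 0.075 m and z of carton_center in the frame of glass_bin below 0.07 m and value of joint flap below 0.06 rad and linear speed of carton below 0.02 m/s and velocity of joint flap below 0.1 rad/s); the robot touches nothing.
It fails at once if the carton is lifted more than 20 mm off the tray (height (world z) of carton_center above 0.1025 m).
It fails at once if the carton is turned on its side (angle between carton_center's own z axis and vertical above 0.8 rad).
It fails at once if the carton is squeezed or rammed (more than 20 N from the fingers) (contact force between the fingers and carton above 20 N).
It fails at once if the carton is flung (faster than 0.4 m/s on the tray) (x of carton_center in the frame of glass_bin below 0 m and linear speed of carton above 0.4 m/s).
It fails at once if something else on the worktop is moved by more than 15 mm (distance of any of white_jar, dropper_bottle, oil_bottle, lens_tissue, forceps from where it was at the start of the episode above 0.015 m).
It also fails if it takes over 35 s, if anything falls off the work surface, if the arm or the gripper's body presses on something with over 40 N, if the wrist force passes 120 N, or if a joint passes its speed limit or range.

ROBOT

A 7-joint arm with a two-finger parallel gripper is mounted at the origin on the work surface; the furniture and walls round the work are solid. World frame = base frame: x ahead of the robot, y to its left, z up, the work surface at z = 0. Lengths are in m, angles in rad, forces in N, time in s.
With the tool pointing down it reaches from about 0.425 to 0.825 m from the base axis. Payload 3.6 kg.
Tool frame: the origin (TCP) lies at the very end of the fingers, on their centre line; the grasp point (between the pads) lies 19 mm behind it; z points along the fingers, y is the line along which they close (so a half turn about z gives the same grasp; the last joint's range is limited). The gripper opens to 85 mm and grips with 20 to 120 N. Pads are 22 mm wide; open, the fingers measure 114 mm over their backs; the gripper's body (76 mm by 85 mm) begins 54 mm behind the grasp point. The pads swing forward as they close: fully open they stand 13 mm farther back than shut.
Start: joints at [1.173, 0.615, -0.013, 1.423, 0.008, 1.103, -0.04], TCP at [0.236, -0.606, 0.231] pointing down, gripper open.
Joint ranges: [-3.12, 3.12], [-0.3, 2.06], [-1.34, 1.32], [0.26, 2.42], [-1.36, 4.5], [0.01, 1.98], [-2.84, 2.84]. Speed limits (rad/s): [2.79, 2.79, 3.14, 3.14, 3.14, 3.14, 3.14].

INTERFACE

Orientations are given as a unit quaternion [x, y, z, w].
In Python, from workcell import env gives the robot as it stands.
- The arm moves only by the tool arm_command, never from a script. Its argument "commands" is a list of rows, each an object with "delta_pos": the shift along the tool's x, y, z in mm, a list of three; "turn": the turn, a rotation vector about the tool's x, y, z in rad, a list of three; "grip": the opening, from 0 (shut) to 1 (fully open). A call has 1 to 8 rows; each row is the pose to reach, as a shift and turn from the pose commanded when the call began, along the tool's axes at that moment; what a row does not reach only later rows make up. A row lasts 1/12 s, in which the tool goes at most 41.7 mm and 7.16 degrees, less where a joint would pass 70% of its speed; a pose out of reach is approached as far as the arm can. A call with a gripper value outside its range is refused whole. The fingers move at their own pace and stop on an object; "grip_force" is the grip in N (left out, the last holds). Time passes only in rows, so rows that repeat a pose let the fingers close. It gives the time, the measured TCP pose, the force, the opening and the grip force at its end, in the units of the state.
- env.get_obs(): the state, without advancing time (a new reading comes with each control period).
- env.get_image(name): name is "side" or "top"; returns a dict with "color" (384x512x3 uint8, blue, green, red), "depth" (384x512 float32, m along the optical axis (not along the pixel's ray), 0 where there is no reading), "fx", "fy", "cx", "cy" (pixels), "k1" (the pictures are not rectified: a ray, as slopes to the right and down, at radius r is drawn at 1 + k1 r^2 times it, then the intrinsics apply), "T" (4x4, takes a point from camera to world coordinates). Camera axes: x right, y down, z forward; pixel columns grow to the right and rows downward; lengths in m; the calibration is good to about 2 mm. A picture is of the moment at which its call begins.
- env.finish_job(): hands the job in; it is judged then, once.
Trained networks look in a picture, given as the dict that the camera call returned (one of the last four; its "shot" number tells which), for a name from the list of things; names that differ only in an ending like _2 or _b are one class to them, and where a whole thing is asked for, a point or a joint stands for the part that bears it (a point fixed in the world has none). Each returns a list of dicts, best first, with "score" (0 to 1); they miss things now and then, are a little off and sometimes report something else, mostly with a low value. They report only what shows in the picture. A call takes as long as a camera call.
- env.look_for(picture, query): "box" ([left, top, right, bottom] in pixels, round what is visible of it).
The state is a dict: "t": time; "joint_positions": joint angles; "joint_velocities": joint speeds; "effort": joint torques, N m; "tool_pos": TCP position; "eef_rot": TCP orientation; "ft_force": force on the tool from outside, world axes, zero at the start; "wrist_torque": the same for the moment, N m; "finger_gap": finger opening in m; "finger_force": force on a finger pad.
Only numpy, scipy, OpenCV 4.12 (cv2) and the standard library are available. Lean on these libraries where they do the work, as an engineer would, in place of code of your own. Each camera call takes 0.05 s, during which the arm holds its last target. There are 200 camera calls.

## Working session

There is one attempt and no reset: what is moved stays moved. The work goes in short steps, Python scripts to look and compute and a tool call to move; the robot and the scene stay as the last step left them, time stands still between calls to the robot, and variables do not carry over. Pictures are saved under pics/ and viewed, at most 10 in all, crops included, and the job is handed in when it is done.

Besides the shell and the picture viewer there is one more tool, called after "Request:" as name(argument=value, ...) on one line, values as JSON. arm_command: Moves the arm, as the interface text tells. Its arguments: {"type":"object","properties":{"commands":{"type":"array"},"grip_force":{"type":"number"}},"required":["commands"]}

```bash
mkdir -p pics
cat > h.py <<'E'
import numpy as np, cv2
from workcell import env
from scipy.spatial.transform import Rotation as R
def cloud(p):
    h,w=p["depth"].shape
    u,v=np.meshgrid(np.arange(w),np.arange(h))
    K=np.array([[p["fx"],0,p["cx"]],[0,p["fy"],p["cy"]],[0,0,1.]])
    xy=cv2.undistortPoints(np.stack([u,v],-1).reshape(-1,1,2).astype(np.float64),K,np.array([p["k1"],0,0,0.])).reshape(h,w,2)
    d=p["depth"]
    c=np.dstack([xy[...,0]*d,xy[...,1]*d,d])
    W=c@p["T"][:3,:3].T+p["T"][:3,3]
    W[d==0]=np.nan
    return W
E
python3 - <<'E'
from h import *
o=env.get_obs();print(o)
for n in("top","side"):
    p=env.get_image(n);cv2.imwrite(f"pics/{n}0.png",p["color"]);np.savez(f"pics/{n}0.npz",**{k:v for k,v in p.items()})
    W=cloud(p);print(n,p["T"].round(3).tolist())
    for q in("glass_bin","carton_center","flap","white_jar","dropper_bottle","oil_bottle","lens_tissue","forceps"):
        r=env.look_for(p,q)
        for a in r[:2]:
            b=a["box"];u,v=int((b[0]+b[2])/2),int((b[1]+b[3])/2)
            print(q,np.round(b),round(a["score"],2),W[min(v,383),min(u,511)].round(3))
E
```

```text
{'t': 0.0, 'joint_positions': array([ 1.17249734,  0.61594111, -0.01262622,  1.42495169,  0.00807471,
        1.10339782, -0.04035923]), 'joint_velocities': array([ 0.00078031, -0.00094631,  0.00015274, -0.00040241,  0.00044757,
        0.00031028, -0.00055218]), 'effort': array([ 3.31147767e-04, -4.69222784e+01,  2.59365449e-01, -1.71035546e+01,
        9.94532194e-03,  9.60328267e-03, -1.14606462e-05]), 'tool_pos': array([ 0.23587224, -0.60484569,  0.23010642]), 'eef_rot': array([ 9.82759893e-01,  1.84881690e-01, -2.50470229e-04, -1.30039124e-03]), 'ft_force': array([-0.01333577, -0.60319528,  0.1368683 ]), 'wrist_torque': array([-0.03105237, -0.05236931,  0.00305447]), 'finger_force': 0.0, 'finger_gap': 0.08532914066380495}
top [[-0.024, -0.991, 0.134, 0.313], [-1.0, 0.024, -0.003, 0.064], [-0.0, -0.134, -0.991, 1.177], [0.0, 0.0, 0.0, 1.0]]
glass_bin [144. 153. 298. 231.] 0.91 [0.467 0.151 0.144]
carton_center [248. 180. 291. 216.] 0.88 [0.457 0.043 0.101]
white_jar [193. 254. 216. 273.] 0.84 [0.308 0.2   0.062]
dropper_bottle [183. 137. 192. 151.] 0.55 [0.606 0.243 0.039]
oil_bottle [197. 138. 206. 149.] 0.52 [0.606 0.208 0.036]
lens_tissue [337. 222. 364. 261.] 0.65 [ 0.353 -0.157  0.012]
forceps [335. 163. 355. 205.] 0.63 [ 0.499 -0.151  0.001]
forceps [196. 256. 219. 273.] 0.26 [0.306 0.193 0.065]
side [[0.892, 0.264, -0.366, 0.883], [0.451, -0.561, 0.694, -0.712], [-0.022, -0.785, -0.619, 0.799], [0.0, 0.0, 0.0, 1.0]]
glass_bin [208. 122. 310. 248.] 0.65 [0.462 0.129 0.066]
carton_center [227. 185. 253. 218.] 0.65 [0.465 0.018 0.099]
flap [252. 159. 280. 183.] 0.7 [0.468 0.157 0.094]
flap [205. 119. 308. 248.] 0.21 [0.45  0.136 0.064]
white_jar [210. 156. 227. 179.] 0.8 [0.312 0.178 0.045]
lens_tissue [140. 250. 188. 284.] 0.77 [ 0.365 -0.163  0.009]
lens_tissue [206. 122. 310. 246.] 0.38 [0.453 0.135 0.067]
forceps [190. 274. 250. 287.] 0.52 [ 0.496 -0.142  0.005]
```

Run:
```python
import cv2
a=cv2.imread("pics/top0.png")[110:300,110:380];b=cv2.imread("pics/side0.png")[90:290,130:350]
cv2.imwrite("pics/a.png",cv2.resize(a,(800,563),interpolation=2))
cv2.imwrite("pics/b.png",cv2.resize(b,(660,600),interpolation=2))
```

```text
(no output)
```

View pics/a.png

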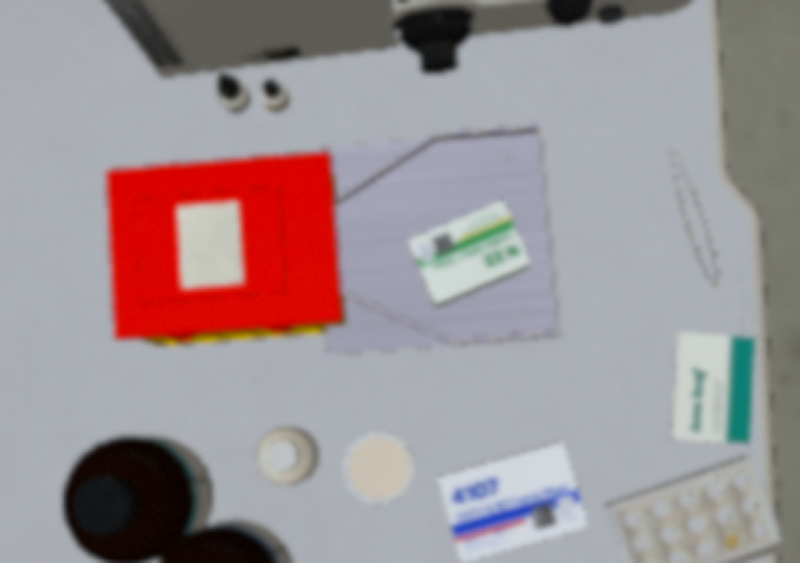

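View pics/b.png

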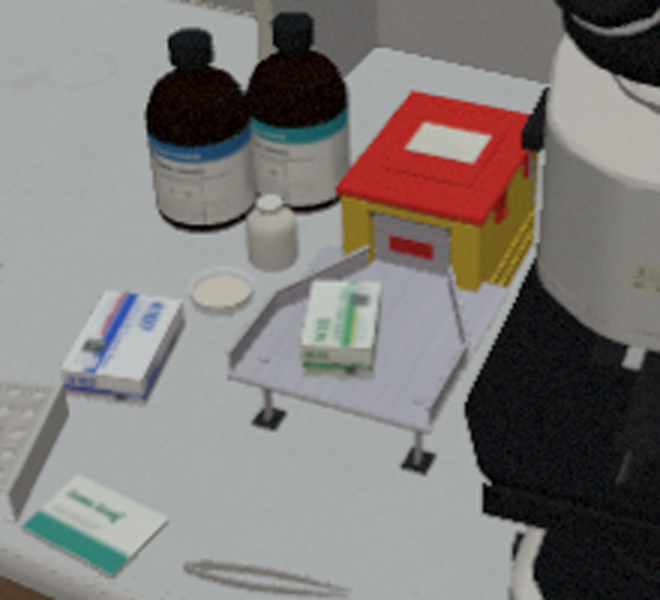

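The top view shows the red lid (original pixels about 147–225 × 162–224), the tray to its right, and the carton on it at about (268,195), turned about 15–20° from the bin's axis. Next I'll fit the poses.

```bash
cat >> h.py <<'E'
def rect(P):
    (c,s,a)=cv2.minAreaRect((P*1000).astype(np.float32)); return np.array(c)/1000,np.array(s),a,cv2.boxPoints((c,s,a)).round(1).tolist()
def carton(p,W=None):
    W=cloud(p) if W is None else W
    m=(W[...,2]>.088)&(W[...,2]<.112)&(W[...,0]>.38)&(W[...,0]<.55)&(W[...,1]>-.06)&(W[...,1]<.125)
    return m
E
python3 - <<'E'
from h import *
p=dict(np.load("pics/top0.npz"));W=cloud(p);C=p["color"].astype(int)
red=(C[...,2]>140)&(C[...,1]<70)&(C[...,0]<70)&(W[...,2]>.12)
print("lid",rect(W[red][:,:2]),np.nanmedian(W[red][:,2]))
m=carton(p,W);n,l,st,_=cv2.connectedComponentsWithStats(m.astype(np.uint8));k=1+np.argmax(st[1:,4])
print("carton",rect(W[l==k][:,:2]),st[k],np.median(W[l==k][:,2]),W[l==k].mean(0))
t=(abs(W[...,2]-.066)<.008)&(W[...,0]>.35)&(W[...,0]<.58)&(W[...,1]>-.1)&(W[...,1]<.12)
n,l,st,_=cv2.connectedComponentsWithStats(t.astype(np.uint8));k=1+np.argmax(st[1:,4])
print("tray",rect(W[l==k][:,:2]),np.median(W[l==k][:,2]))
# corners of colored masks by color with constant plane z
def proj(mask,z):
    vs,us=np.nonzero(mask);K=np.array([[p["fx"],0,p["cx"]],[0,p["fy"],p["cy"]],[0,0,1.]])
    xy=cv2.undistortPoints(np.stack([us,vs],-1).reshape(-1,1,2).astype(float),K,np.array([p["k1"],0,0,0.])).reshape(-1,2)
    d=np.c_[xy,np.ones(len(xy))]@p["T"][:3,:3].T;o=p["T"][:3,3]
    return (o+d*((z-o[2])/d[:,2])[:,None])[:,:2]
print("lidP",rect(proj(red,.146)))
n,l,st,_=cv2.connectedComponentsWithStats(m.astype(np.uint8));k=1+np.argmax(st[1:,4])
print("cartP",rect(proj(l==k,.099)))
E
```

```text
lid (array([0.46550888, 0.23109685]), array([130.09483337, 170.51327515]), 3.439645290374756, [[395.5, 312.29998779296875], [405.70001220703125, 142.10000610351562], [535.5999755859375, 149.89999389648438], [525.2999877929688, 320.1000061035156]]) 0.1441828504289444
carton (array([0.46317487, 0.04420259]), array([55.64784622, 82.41785431]), 21.88898468017578, [[422.0, 72.0999984741211], [452.70001220703125, -4.400000095367432], [504.3999938964844, 16.299999237060547], [473.6000061035156, 92.80000305175781]]) [248 178  42  35 841] 0.09978432458558961 [0.46233578 0.04430497 0.09963735]
tray (array([0.47985306, 0.04991056]), array([163.47041321, 144.74983215]), 3.1579294204711914, [[394.29998779296875, 117.69999694824219], [402.20001220703125, -26.899999618530273], [565.5, -17.899999618530273], [557.5, 126.69999694824219]]) 0.06680922637594222
lidP (array([0.46435641, 0.23056415]), array([131.53868103, 170.09631348]), 3.3959596157073975, [[393.70001220703125, 311.6000061035156], [403.70001220703125, 141.8000030517578], [535.0, 149.60000610351562], [525.0, 319.3999938964844]])
cartP (array([0.46248462, 0.04431771]), array([56.27046204, 82.23921204]), 21.922012329101562, [[421.0, 72.0], [451.70001220703125, -4.300000190734863], [503.8999938964844, 16.700000762939453], [473.20001220703125, 93.0]])
```

```bash
cat >> h.py <<'E'
ex=np.array([-.0597,.9982,0]);ey=np.array([-.9982,-.0597,0]);O=np.array([.4697,.1568,0])
def b2w(x,y,z): return O+x*ex+y*ey+np.array([0,0,z])
def w2b(P): d=np.asarray(P)-O; return np.array([d@ex,d@ey,d[2]])
def goal(x,y,z,tilt=0,dyaw=0):
    o=env.get_obs();r=R.from_quat(o["eef_rot"])
    T=R.from_matrix(np.c_[ex,-ey,[0,0,-1]])
    T=R.from_euler('z',dyaw)*T*R.from_rotvec([0,tilt,0])
    d=r.inv().apply(b2w(x,y,z)-o["tool_pos"])*1000
    print("t",round(o["t"],2),"tcp_bin",(w2b(o["tool_pos"])*1000).round(1),"delta",d.round(1),"turn",(r.inv()*T).as_rotvec().round(3),"F",o["ft_force"].round(1),"ff",o["finger_force"],"gap",round(o["finger_gap"],4))
E
python3 - <<'E'
from h import *
a=[cloud(dict(np.load(f"pics/{n}0.npz"))).reshape(-1,3) for n in("top","side")]
for n,W in zip(("top","side"),a):
    W=W[np.isfinite(W[:,0])]
    for y0 in np.arange(-.6,.3,.1):
        s=W[(W[:,1]>y0)&(W[:,1]<y0+.1)&(W[:,0]>.3)&(W[:,2]>.11)]
        f=s[s[:,0]>.54]
        print(n,round(y0,1),len(s),"min x of high stuff",f.min(0).round(3) if len(f) else None,f[:,2].max().round(2) if len(f) else "")
print(b2w(-.215,0,.2))
goal(-.215,0,.20,0); goal(-.215,0,.2,.5)
E
```

```text
top -0.6 0 min x of high stuff None 
top -0.5 0 min x of high stuff None 
top -0.4 10 min x of high stuff [ 0.782 -0.304  0.369] 0.38
top -0.3 571 min x of high stuff [ 0.679 -0.3    0.227] 0.48
top -0.2 4432 min x of high stuff [ 0.648 -0.2    0.244] 0.5
top -0.1 5577 min x of high stuff [ 0.635 -0.1    0.11 ] 0.52
top -0.0 5596 min x of high stuff [0.634 0.    0.11 ] 0.51
top 0.1 7984 min x of high stuff [0.643 0.1   0.11 ] 0.48
top 0.2 8673 min x of high stuff [0.631 0.2   0.11 ] 0.5
side -0.6 0 min x of high stuff None 
side -0.5 0 min x of high stuff None 
side -0.4 81 min x of high stuff [ 0.74  -0.306  0.366] 0.59
side -0.3 14657 min x of high stuff [ 0.682 -0.3    0.225] 0.61
side -0.2 9371 min x of high stuff [ 0.65 -0.2   0.11] 0.58
side -0.1 4287 min x of high stuff [ 0.64  -0.1    0.249] 0.57
side -0.0 290 min x of high stuff [0.785 0.    0.249] 0.53
side 0.1 1392 min x of high stuff [0.756 0.102 0.376] 0.47
side 0.2 1706 min x of high stuff [0.696 0.2   0.372] 0.49
[ 0.4825355 -0.057813   0.2      ]
t 0.9 tcp_bin [-747.1  278.6  231.3] delta [ 428.6 -420.8   31.3] turn [ 0.    -0.    -1.259] F [ 0.6  0.1 -0.2] ff 0.0 gap 0.0851
t 0.9 tcp_bin [-747.1  278.6  231.3] delta [ 428.6 -420.8   31.3] turn [ 0.314  0.432 -1.231] F [ 0.6  0.1 -0.2] ff 0.0 gap 0.0851
```

Request:
arm_command(commands=[{"delta_pos": [430,-420,30],"turn": [0,0,-1.26],"grip": 0.4},{"delta_pos": [430,-420,30],"turn": [0,0,-1.26],"grip": 0.4},{"delta_pos": [430,-420,30],"turn": [0,0,-1.26],"grip": 0.4},{"delta_pos": [430,-420,30],"turn": [0,0,-1.26],"grip": 0.4},{"delta_pos": [430,-420,30],"turn": [0,0,-1.26],"grip": 0.4},{"delta_pos": [430,-420,30],"turn": [0,0,-1.26],"grip": 0.4},{"delta_pos": [430,-420,30],"turn": [0,0,-1.26],"grip": 0.4},{"delta_pos": [430,-420,30],"turn": [0,0,-1.26],"grip": 0.4}])

```text
t: 1.57
tool_pos: [0.3741, -0.3006, 0.2151]
eef_rot: [0.772, 0.636, 0.0, 0.001]
ft_force: [0.4, -0.1, 0.8]
finger_gap: 0.0342
finger_force: 0.0
```

```bash
python3 -c "
from h import *
goal(-.215,0,.15,.5)"
```

```text
t 1.57 tcp_bin [-450.9  122.7  215.1] delta [259.2  59.7  65. ] turn [ 0.064  0.498 -0.247] F [ 0.4 -0.1  0.8] ff 0.0 gap 0.0342
```

Request:
arm_command(commands=[{"delta_pos": [260,60,65],"turn": [0.064,0.498,-0.247],"grip": 0.4},{"delta_pos": [260,60,65],"turn": [0.064,0.498,-0.247],"grip": 0.4},{"delta_pos": [260,60,65],"turn": [0.064,0.498,-0.247],"grip": 0.4},{"delta_pos": [260,60,65],"turn": [0.064,0.498,-0.247],"grip": 0.4},{"delta_pos": [260,60,65],"turn": [0.064,0.498,-0.247],"grip": 0.4},{"delta_pos": [260,60,65],"turn": [0.064,0.498,-0.247],"grip": 0.4},{"delta_pos": [260,60,65],"turn": [0.064,0.498,-0.247],"grip": 0.4},{"delta_pos": [260,60,65],"turn": [0.064,0.498,-0.247],"grip": 0.4}])

```text
t: 2.23
tool_pos: [0.4844, -0.0525, 0.1499]
eef_rot: [0.663, 0.706, 0.171, -0.183]
ft_force: [0.1, 0.3, -0.5]
finger_gap: 0.0346
finger_force: 0.0
```

```bash
python3 -c "
from h import *
goal(-.215,0,.076,.5)"
```

```text
t 2.23 tcp_bin [-209.8   -2.2  149.9] delta [-40.4  -2.2  62.1] turn [-0.002 -0.006  0.003] F [ 0.1  0.3 -0.5] ff 0.0 gap 0.0346
```

Request:
arm_command(commands=[{"delta_pos": [-20,-1,31],"turn": [0,0,0],"grip": 0.4},{"delta_pos": [-40,-2,62],"turn": [0,0,0],"grip": 0.4},{"delta_pos": [-40,-2,62],"turn": [0,0,0],"grip": 0.4},{"delta_pos": [-40,-2,62],"turn": [0,0,0],"grip": 0.4}])

```text
t: 2.57
tool_pos: [0.4809, -0.0651, 0.0752]
eef_rot: [0.667, 0.702, 0.17, -0.182]
ft_force: [0.3, -0.1, 0.9]
finger_gap: 0.0342
finger_force: 0.0
```

Run:
```python
from h import *
p=env.get_image("side");cv2.imwrite("pics/c.png",cv2.resize(p["color"][120:290,150:350],(700,595),interpolation=2))
goal(-.165,0,.076,.5)
```

```text
t 2.62 tcp_bin [-222.     0.6   76.9] delta [49.5  0.2 28.2] turn [ 0.003 -0.001 -0.006] F [0.2 0.1 0.2] ff 0.0 gap 0.0345
```

View pics/c.png

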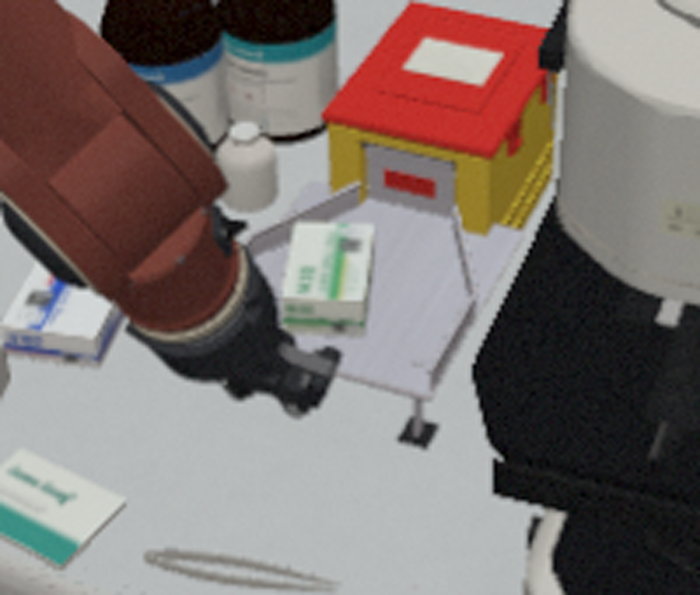

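The image shows the fingertips just before the tray's near edge at tray height. The carton is still at about (325,270) in the crop, and the tray is clear. I'm starting the gentle push.

Request:
arm_command(commands=[{"delta_pos": [8.8,0,4.8],"turn": [0,0,0],"grip": 0.4},{"delta_pos": [17.6,0,9.6],"turn": [0,0,0],"grip": 0.4},{"delta_pos": [26.3,0,14.4],"turn": [0,0,0],"grip": 0.4},{"delta_pos": [35.1,0,19.2],"turn": [0,0,0],"grip": 0.4},{"delta_pos": [39,0,21.3],"turn": [0,0,0],"grip": 0.4},{"delta_pos": [42.5,0,23.2],"turn": [0,0,0],"grip": 0.4},{"delta_pos": [46,0,25.1],"turn": [0,0,0],"grip": 0.4},{"delta_pos": [49.5,0,27],"turn": [0,0,0],"grip": 0.4}])

```text
t: 3.28
tool_pos: [0.479, -0.0083, 0.0762]
eef_rot: [0.667, 0.703, 0.17, -0.18]
ft_force: [0.3, 0.6, -0.6]
finger_gap: 0.0341
finger_force: 0.0
```

```bash
cat >> h.py <<'E'
def look(show=None):
    p=env.get_image("top");W=cloud(p);C=p["color"].astype(int)
    d=W-O;X=d@ex;Y=d@ey
    m=(W[...,2]>.094)&(W[...,2]<.106)&(C.min(-1)>60)&(C[...,1]>120)&(X>-.17)&(X<0)&(abs(Y)<.06)
    n,l,st,_=cv2.connectedComponentsWithStats(m.astype(np.uint8));k=1+np.argmax(st[1:,4])
    r=cv2.minAreaRect((np.c_[X[l==k],Y[l==k]]*1000).astype(np.float32));print("carton bin",[np.round(q,1) for q in r],st[k,4])
    if show: cv2.imwrite(show,cv2.resize(p["color"][150:240,200:320],(800,600),interpolation=2))
E
python3 - <<'E'
from h import *
look("pics/d.png")
goal(-.165,0,.076,.5)
E
```

```text
carton bin [array([-117.3,   11.5]), array([93.7, 55.2]), np.float64(18.7)] 824
t 3.33 tcp_bin [-164.4    0.8   76.3] delta [-0.7  0.8 -0. ] turn [ 0.002 -0.001 -0.005] F [ 1.   0.2 -1.1] ff 0.226714254822582 gap 0.0342
```

View pics/d.png

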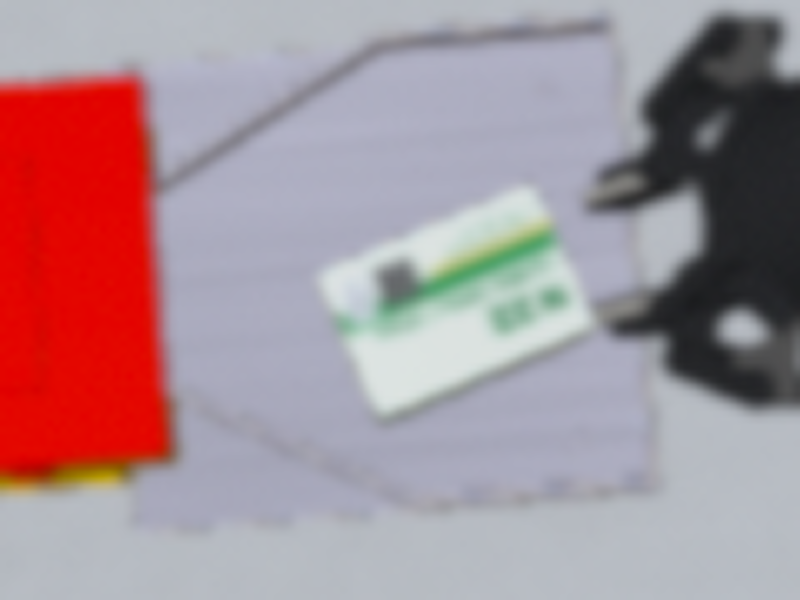

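The top view shows the lower finger's tip just reaching the carton's rear corner at about (600,320), with the carton still turned. I'll widen the grip slightly and push slowly so the pair of fingers squares it up.

Request:
arm_command(commands=[{"delta_pos": [0,0,0],"turn": [0,0,0],"grip": 0.48},{"delta_pos": [3.5,0,1.9],"turn": [0,0,0],"grip": 0.48},{"delta_pos": [7,0,3.8],"turn": [0,0,0],"grip": 0.48},{"delta_pos": [10.5,0,5.7],"turn": [0,0,0],"grip": 0.48},{"delta_pos": [14,0,7.7],"turn": [0,0,0],"grip": 0.48},{"delta_pos": [17.6,0,9.6],"turn": [0,0,0],"grip": 0.48},{"delta_pos": [21.1,0,11.5],"turn": [0,0,0],"grip": 0.48},{"delta_pos": [24.6,0,13.4],"turn": [0,0,0],"grip": 0.48}])

```text
t: 4.0
tool_pos: [0.4773, 0.0201, 0.0762]
eef_rot: [0.666, 0.703, 0.17, -0.18]
ft_force: [-0.6, -1.0, -1.6]
finger_gap: 0.0411
finger_force: 0.4
```

Run:
```python
from h import *
look("pics/e.png")
goal(-.110,0,.076,.5)
```

```text
carton bin [array([-86.2,   7.5]), array([82. , 55.2]), np.float64(10.5)] 815
t 4.05 tcp_bin [-135.8    0.7   76.5] delta [22.4  0.6 12.8] turn [ 0.001 -0.002 -0.004] F [0.1 0.1 0. ] ff 0.27971446528681554 gap 0.0411
```

View pics/e.png

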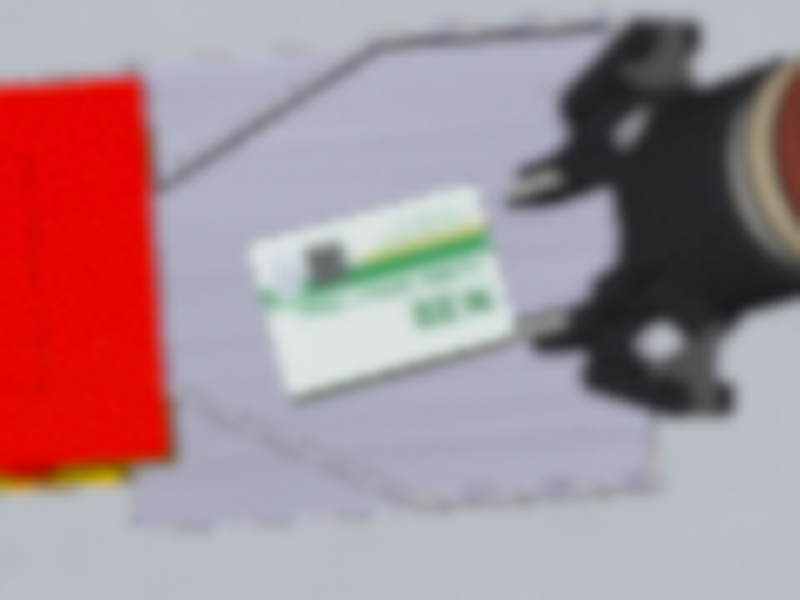

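The carton is turning square, now at 10.5° and y=7 mm, with the finger on its lower rear corner at about (515,330). I'll push on.

Request:
arm_command(commands=[{"delta_pos": [3.5,0,1.9],"turn": [0,0,0],"grip": 0.48},{"delta_pos": [7,0,3.8],"turn": [0,0,0],"grip": 0.48},{"delta_pos": [10.5,0,5.7],"turn": [0,0,0],"grip": 0.48},{"delta_pos": [14,0,7.7],"turn": [0,0,0],"grip": 0.48},{"delta_pos": [17.6,0,9.6],"turn": [0,0,0],"grip": 0.48},{"delta_pos": [21.1,0,11.5],"turn": [0,0,0],"grip": 0.48},{"delta_pos": [24.6,0,13.4],"turn": [0,0,0],"grip": 0.48}])

```text
t: 4.63
tool_pos: [0.4759, 0.048, 0.0763]
eef_rot: [0.667, 0.703, 0.17, -0.18]
ft_force: [-0.5, -1.1, 0.4]
finger_gap: 0.0407
finger_force: 0.7
```

Run:
```python
from h import *
look("pics/f.png")
goal(-.085,0,.076,.5)
```

```text
carton bin [array([-62.4,  -1. ]), array([55.5, 82.2]), np.float64(89.4)] 821
t 4.68 tcp_bin [-107.9    0.4   76.6] delta [19.8  0.2 11.5] turn [ 0.002 -0.002 -0.005] F [-0.5  0.8  0.4] ff 0.3070588724222034 gap 0.0409
```

The carton is square (within 1°) and centred (y = -1 mm). I'll push it straight through the flap.

Request:
arm_command(commands=[{"delta_pos": [4,0,2.2],"turn": [0,0,0],"grip": 0.42},{"delta_pos": [8,0,4.4],"turn": [0,0,0],"grip": 0.42},{"delta_pos": [12,0,6.6],"turn": [0,0,0],"grip": 0.42},{"delta_pos": [16,0,8.8],"turn": [0,0,0],"grip": 0.42},{"delta_pos": [20,0,11],"turn": [0,0,0],"grip": 0.42},{"delta_pos": [24,0,13.2],"turn": [0,0,0],"grip": 0.42},{"delta_pos": [28,0,15.4],"turn": [0,0,0],"grip": 0.42},{"delta_pos": [32,0,17.6],"turn": [0,0,0],"grip": 0.42}])

```text
t: 5.35
tool_pos: [0.474, 0.0844, 0.0762]
eef_rot: [0.667, 0.703, 0.17, -0.18]
ft_force: [0.8, -2.8, -0.3]
finger_gap: 0.0359
finger_force: 0.8
```

Run:
```python
from h import *
look("pics/g.png")
goal(-.028,0,.076,.5)
```

```text
carton bin [array([-38.1,  -0.9]), array([56.1, 57.2]), np.float64(89.7)] 573
t 5.4 tcp_bin [-71.3   0.3  76.5] delta [37.7  0.1 21.3] turn [ 0.002 -0.002 -0.004] F [-0.5  0.4 -0.1] ff 0.35531586909200996 gap 0.0357
```

View pics/g.png

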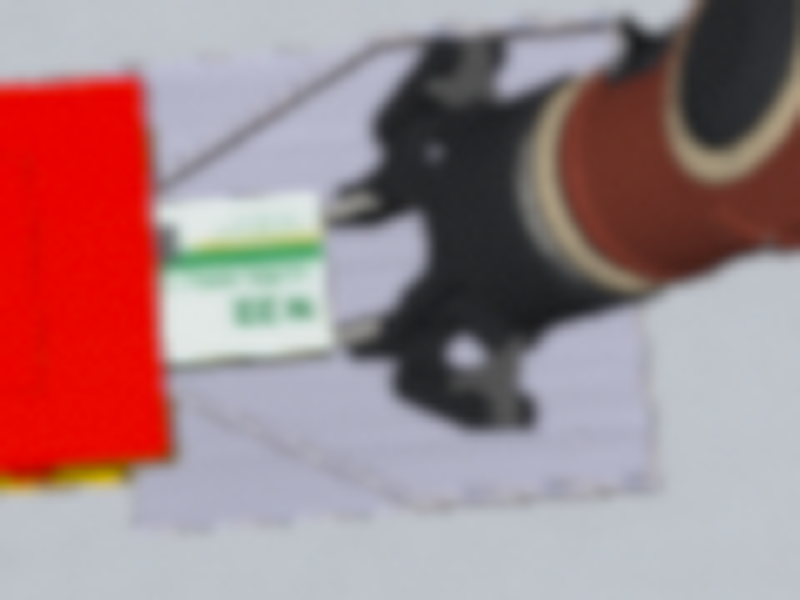

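The carton is square in the doorway, its front under the lid edge at about (160,280), with both fingers on its rear face. I'll continue.

Request:
arm_command(commands=[{"delta_pos": [4,0,2.2],"turn": [0,0,0],"grip": 0.42},{"delta_pos": [8.5,0,4.7],"turn": [0,0,0],"grip": 0.42},{"delta_pos": [13,0,7.2],"turn": [0,0,0],"grip": 0.42},{"delta_pos": [17.5,0,9.7],"turn": [0,0,0],"grip": 0.42},{"delta_pos": [22,0,12.2],"turn": [0,0,0],"grip": 0.42},{"delta_pos": [26.5,0,14.6],"turn": [0,0,0],"grip": 0.42},{"delta_pos": [31,0,17.1],"turn": [0,0,0],"grip": 0.42},{"delta_pos": [35.5,0,19.6],"turn": [0,0,0],"grip": 0.42}])

```text
t: 6.07
tool_pos: [0.4718, 0.1251, 0.0762]
eef_rot: [0.666, 0.703, 0.17, -0.18]
ft_force: [-0.4, -1.3, 1.8]
finger_gap: 0.036
finger_force: 1.0
```

Run:
```python
from h import *
goal(-.018,0,.076,.5)
look("pics/i.png")
p=env.get_image("side");cv2.imwrite("pics/j.png",cv2.resize(p["color"][120:250,190:340],(690,598),interpolation=2))
```

```text
t 6.07 tcp_bin [-31.8  -0.2  76.2] delta [12.  -0.3  6.8] turn [ 0.002 -0.001 -0.006] F [-0.4 -1.3  1.8] ff 1.0116523783653975 gap 0.036
carton bin [array([-17.8,  -1.7]), array([55.1, 16.4]), np.float64(89.5)] 168
```

View pics/j.png

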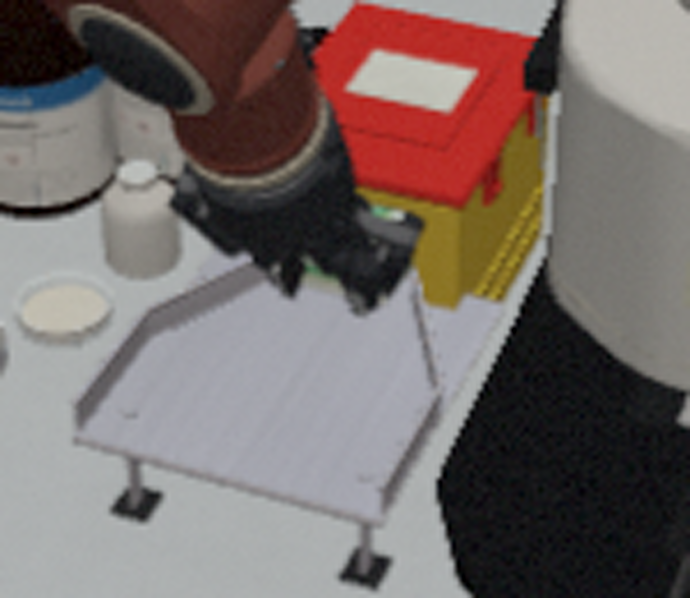

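The carton's rear end still shows at the doorway (about (320,275)), and the gripper is clear of the lid. I'll push a little further until it tips.

Request:
arm_command(commands=[{"delta_pos": [3.5,0,1.9],"turn": [0,0,0],"grip": 0.42},{"delta_pos": [7,0,3.8],"turn": [0,0,0],"grip": 0.42},{"delta_pos": [10.5,0,5.7],"turn": [0,0,0],"grip": 0.42},{"delta_pos": [14,0,7.7],"turn": [0,0,0],"grip": 0.42},{"delta_pos": [16,0,8.8],"turn": [0,0,0],"grip": 0.42}])

```text
t: 6.58
tool_pos: [0.4706, 0.1436, 0.0762]
eef_rot: [0.666, 0.703, 0.17, -0.18]
ft_force: [0.3, -0.3, 0.4]
finger_gap: 0.0357
finger_force: 0.0
```

Run:
```python
from h import *
goal(-.010,0,.076,.5)
p=env.get_image("top");W=cloud(p);d=W-O;X=d@ex;Y=d@ey
m=(X>-.05)&(X<-.008)&(abs(Y)<.015)
for a in np.arange(-.05,-.008,.006):
    q=W[m&(X>=a)&(X<a+.006)];print(round(a,3),len(q),q[:,2].round(3).max() if len(q) else "",np.median(q[:,2]).round(3) if len(q) else "")
```

```text
t 6.58 tcp_bin [-13.2  -0.1  76.2] delta [ 2.7 -0.1  1.7] turn [ 0.002 -0.001 -0.005] F [ 0.3 -0.3  0.4] ff 0.0 gap 0.0357
-0.05 33 0.22 0.211
-0.044 14 0.169 0.156
-0.038 15 0.153 0.066
-0.032 24 0.071 0.067
-0.026 24 0.071 0.068
-0.02 27 0.07 0.067
-0.014 59 0.147 0.071
```

Contact force is zero and the tray is bare right up to the lid, so the carton has slid in. I'm withdrawing the fingers.

Request:
arm_command(commands=[{"delta_pos": [-10,0,-5.5],"turn": [0,0,0],"grip": 0.42},{"delta_pos": [-25,0,-13.7],"turn": [0,0,0],"grip": 0.42},{"delta_pos": [-45,0,-24.6],"turn": [0,0,0],"grip": 0.42},{"delta_pos": [-65,0,-35.6],"turn": [0,0,0],"grip": 0.42},{"delta_pos": [-90,0,-52],"turn": [0,0,0],"grip": 0.42},{"delta_pos": [-115,0,-75],"turn": [0,0,0],"grip": 0.42},{"delta_pos": [-140,0,-100],"turn": [0,0,0],"grip": 0.42},{"delta_pos": [-165,0,-125],"turn": [0,0,0],"grip": 0.42}])

```text
t: 7.3
tool_pos: [0.4811, -0.0648, 0.1066]
eef_rot: [0.667, 0.703, 0.17, -0.18]
ft_force: [1.1, -0.5, -0.5]
finger_gap: 0.0359
finger_force: 0.0
```

Request:
arm_command(commands=[{"delta_pos": [-30,0,-30],"turn": [0,0,0],"grip": 0.42},{"delta_pos": [-60,0,-60],"turn": [0,0,0],"grip": 0.42},{"delta_pos": [-60,0,-60],"turn": [0,0,0],"grip": 0.42},{"delta_pos": [-60,0,-60],"turn": [0,0,0],"grip": 0.42},{"delta_pos": [-60,0,-60],"turn": [0,0,0],"grip": 0.42},{"delta_pos": [-60,0,-60],"turn": [0,0,0],"grip": 0.42},{"delta_pos": [-60,0,-60],"turn": [0,0,0],"grip": 0.42}])

```text
t: 7.88
tool_pos: [0.4856, -0.1412, 0.1302]
eef_rot: [0.665, 0.704, 0.17, -0.181]
ft_force: [0.6, 0.4, 0.5]
finger_gap: 0.0358
finger_force: 0.0
```

Run:
```python
from h import *
goal(-.2,0,.2,.5)
p=env.get_image("side");cv2.imwrite("pics/k.png",cv2.resize(p["color"][120:250,190:340],(690,598),interpolation=2))
print(env.look_for(p,"flap")[:2],env.look_for(p,"carton_center")[:2])
W=cloud(p);d=W-O;X=d@ex;Y=d@ey;C=p["color"].astype(int)
m=(C[...,2]>120)&(C[...,1]<70)&(X>-.05)&(X<.1)&(abs(Y)<.03)&(W[...,2]<.118)
print("red patch bin x",X[m].round(3).min(),np.median(X[m]).round(3),"z",W[m][:,2].min().round(3),W[m][:,2].max().round(3),m.sum())
```

```text
t 7.88 tcp_bin [-298.4    2.   130.2] delta [119.9   1.5 -13.8] turn [-0.    -0.002 -0.004] F [0.6 0.4 0.5] ff 0.0 gap 0.0358
[{'box': [256.0, 160.2, 283.9, 180.8], 'score': 0.91}, {'box': [208.6, 122.0, 310.5, 249.2], 'score': 0.5}] []
red patch bin x -0.005 -0.001 z 0.084 0.102 65
```

View pics/k.png

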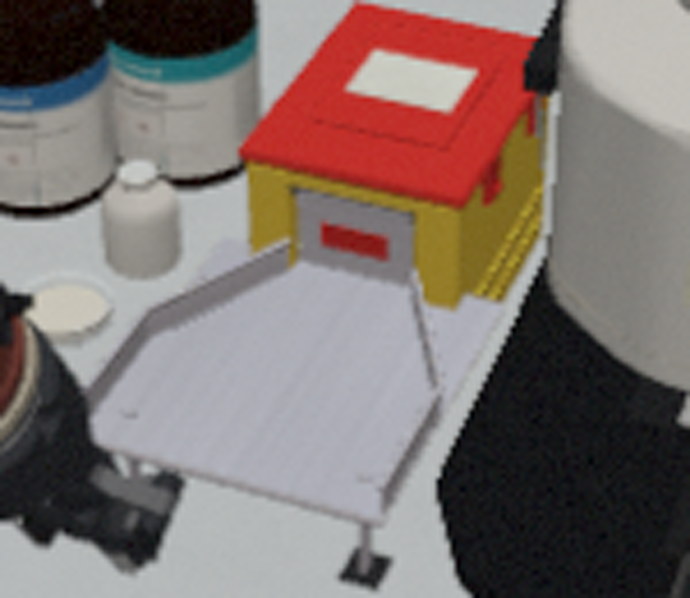

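The flap hangs shut, with its red patch upright at about (355,240) and bin x≈0. The tray is empty, the carton is inside, and the robot is clear of everything. I'm handing the job in.

```bash
python3 -c "
from workcell import env
print(env.finish_job())"
```

```text
the job is handed in; nothing more can be done
None
```

I pushed the carton through the doorway into the bin. The last picture shows the tray empty, the flap shut and the fingers clear, and I handed the job in at about 8 s; it returned no verdict.

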